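# Close up a shelf row with the sliding divider

### The arm

A 7-joint arm with a two-finger parallel gripper is mounted at the origin on the work surface. World frame = base frame: x ahead of the robot, y to its left, z up, the work surface at z = 0. Lengths are in m, angles in rad, forces in N, time in s.
With the tool pointing down it reaches from about 0.425 to 0.875 m from the base axis. Payload 4.7 kg.
Tool frame: the origin (TCP) lies midway between the tips of the shut fingers; the grasp point (between the pads) lies 19 mm behind it; z points along the fingers, x is the direction in which the jaws open and shut, and the axes are right-handed (so a half turn about z gives the same grasp; the last joint's range is limited). The gripper opens to 87 mm and grips with 3 to 60 N. Pads are 19 mm wide; open, the fingers measure 117 mm over their backs; the gripper's body (75 mm by 190 mm) begins 51 mm behind the grasp point.
Start: joints at [1.239, 0.321, -0.07, 1.45, 0.023, 1.371, -0.057], TCP at [0.22, -0.612, 0.223] pointing down, gripper open.
Joint ranges: [-2.86, 2.86], [-0.3, 2.09], [-1.38, 1.24], [0.06, 2.45], [-1.56, 4.7], [0.09, 2.05], [-2.69, 2.69]. Speed limits (rad/s): [2.57, 2.57, 3.14, 3.14, 3.14, 3.14, 3.14].

### API

Orientations are given as a rotation vector (axis times angle).
In Python, from bench import get_state, eyes, ticket gives the robot as it stands.
- The arm moves only by the tool carry_out, never from a script. Its argument "motion" is a list of rows, each a list of 2 entries, a list of its own where there are three numbers: the shift along the world's x, y, z in m, then the turn about the world's z in rad. A call has 1 to 20 rows; each row is the pose to reach, as a shift and turn from the pose commanded when the call began; what a row does not reach only later rows make up. A row lasts 1/10 s, in which the tool goes at most 50 mm and 8.59 degrees, less where a joint would pass 70% of its speed; a pose out of reach is approached as far as the arm can. A call with a gripper value outside its range is refused whole. "grip" is the gripper command: -1 is fully open, 1 is shut, values between are in proportion, set as the call begins (left out, the last holds). The fingers move at their own pace and stop on an object; "squeeze" is the grip in N (left out, the last holds). Time passes only in rows, so rows that repeat a pose let the fingers close. It gives the time, the measured TCP pose, the force and the opening at its end, in the units of the state.
- get_state(): the state, without advancing time (a new reading comes with each control period).
- eyes.get_image(name): name is "scene" or "top" or "wrist"; returns a dict with "pixels" (420x560x3 uint8, blue, green, red), "mtx" (3x3 intrinsics, pixels), "dist_coeffs" ([k1, k2, p1, p2, k3] as OpenCV has them; the pictures are not rectified), "extrinsics" (4x4, takes a point from camera to world coordinates). Camera axes: x right, y down, z forward; pixel columns grow to the right and rows downward; lengths in m; the calibration is good to about 2 mm. A picture is of the moment at which its call begins. There is no depth.
- ticket.close_job(): hands the job in, once; it reports no verdict.
The state is a dict: "time": time; "joint_positions": joint angles; "qd": joint speeds; "joint_torque": joint torques, N m; "position": TCP position; "tool_rot": TCP orientation; "ft_force": force on the tool from outside, world axes, zero at the start; "torque": the same for the moment, N m; "grip_width": opening from 0.0 (shut) to 1.0 (fully open).
Only numpy, scipy, OpenCV 4.12 (cv2) and the standard library are available. Lean on these libraries where they do the work, as an engineer would, in place of code of your own. Each camera call takes 0.05 s, during which the arm holds its last target. There are 200 camera calls.

### The job

Tighten the row of bulb cartons on the shop shelf: lift the sliding divider's release bar and, holding it up, slide the divider along until the four cartons have closed up firmly against the fixed end panel, feeling for it and without crushing them. Then let go of the bar so that its catch drops fully home in the nearest notch it can take, easing the divider back a touch if the row blocks it, so that the row is left standing with less than one notch of slack. Leave the other goods and tools alone.

Things in the scene. Friction and masses are not known exactly. Their poses are not given: they have to be found in the camera images.
- shelf: white steel shop shelf deck on the counter, 340 mm deep (x), 800 mm wide (y), top face 30 mm above its origin (centre of underside). +x points to its back, away from the robot; y runs along its front edge. Fixed.
- rail: aluminium rail 18 mm wide, 720 mm long, on the deck parallel to the shelf's front edge, with upright V teeth 8 mm tall and a notch every 8 mm; origin at the centre of its underside (deck level), axes as the shelf's, y along the rail. Fixed; where it is clipped along the shelf varies.
- divider (a joint): position (m) of the sliding divider along the rail, growing towards rail +y (towards the fixed end panel), 0 to 0.35. Notches lie at whole multiples of 0.008; starts latched at 0.112. At 0 the middle of its plate is at rail y = -300 mm. Bar up, it slides with about 1.2 N rail friction and light damping; latched, it stays put.
- release_bar (a joint): lift (m) of the divider's spring-loaded release bar: 0 = down, catch home in a notch; 0.014 = hard stop. It clears the teeth above 0.007: slide at 0.009 to 0.013. The spring pulls down with 5 to 7 N. Let go, it drops and its wedge draws the free divider up to 4 mm either way into the nearest notch; if the cartons block that it hangs 2 to 7 mm up and presses on them with some 10 N.
- bar_grip (a point): middle of the release bar: dark round steel bar 10 mm thick, 72 mm long, along shelf y, on two 7 mm legs, above the rail at the front of the sliding divider; on its axis, 100 mm above the counter when down; moves with the bar; axes as the shelf's. Free: 31 mm under it down to the grey shoe (50 x 90 mm), 58 mm between the leg sockets, 67 mm behind it to the tall plate. Pinch across x from above.
- divider_face (a point): point on the sliding divider's +y face, which meets the cartons, 50 mm above the deck; axes as the shelf's. It lies 142 mm in x behind and 2 mm in +y from the middle of the release bar. The plate is steel, 4 mm thick, 220 mm long in x (70 mm before to 150 mm behind this point), top edge 97 mm above the deck.
- panel_face (a point): point on the fixed end panel's -y face, which meets the row, 50 mm above the deck; axes as the shelf's. The panel is a plate like the divider's, screwed fast to the rail, with no release bar. How far from it the divider stops when the row is closed depends on the cartons.
- end_panel: the fixed end panel, origin on the middle of its 4 mm thick plate at deck level, on the shelf's middle line (x); axes as the shelf's. It does not move.
- carton1: bulb carton, number 1 of the row counted from the fixed end panel: a stiff upright box 80 mm (its x) by 105 mm tall, nominally 60 mm wide along the row (its y) but hand-packed, dented or bulging: 56 to 64 mm; 0.12 to 0.24 kg; origin at the centre of its underside. Stands loose on the deck, a little crooked, gaps of 2 to 25 mm between.
- carton2: bulb carton, number 2 of the row counted from the fixed end panel: a stiff upright box 80 mm (its x) by 105 mm tall, nominally 60 mm wide along the row (its y) but hand-packed, dented or bulging: 56 to 64 mm; 0.12 to 0.24 kg; origin at the centre of its underside. Stands loose on the deck, a little crooked, gaps of 2 to 25 mm between.
- carton3: bulb carton, number 3 of the row counted from the fixed end panel: a stiff upright box 80 mm (its x) by 105 mm tall, nominally 60 mm wide along the row (its y) but hand-packed, dented or bulging: 56 to 64 mm; 0.12 to 0.24 kg; origin at the centre of its underside. Stands loose on the deck, a little crooked, gaps of 2 to 25 mm between.
- carton4: bulb carton, number 4 of the row counted from the fixed end panel: a stiff upright box 80 mm (its x) by 105 mm tall, nominally 60 mm wide along the row (its y) but hand-packed, dented or bulging: 56 to 64 mm; 0.12 to 0.24 kg; origin at the centre of its underside. Stands loose on the deck, a little crooked, gaps of 2 to 25 mm between.
- kraft_box: bystander: brown cardboard box 110 x 85 x 75 mm on the deck beyond the fixed end panel, origin at the centre of its underside. Leave alone.
- socket_box: bystander: small paper box 90 x 55 x 60 mm on the deck near its -y end, outside the sliding divider; origin at the centre of its underside. Leave alone.
- tape_roll: bystander: black roll of tape, 66 mm across, 19 mm high, lying on the deck near its -y end, before the small paper box; origin at the centre of its underside. Leave alone.

How it is judged:
By the outcome, as a careful person would: the job done as asked, in the order asked, and still so for the second after the job is handed in, with the robot touching nothing.
It also fails if it takes over 48 s, if anything falls off the work surface, if the arm or the gripper's body presses on something with over 40 N, if the wrist force passes 120 N, or if a joint passes its speed limit or range.

## Working session

There is one attempt and no reset: what is moved stays moved. The work goes in short steps, Python scripts to look and compute and a tool call to move; the robot and the scene stay as the last step left them, time stands still between calls to the robot, and variables do not carry over. Pictures are saved under pics/ and viewed, about 8 in all and at most 12, crops included, and the job is handed in when it is done.

Besides the shell and the picture viewer there is one more tool, called after "Emit:" as a command line: name --argument value ..., lists and objects as JSON in quotes. carry_out: Moves the arm, as the interface text tells. Its arguments: {"type":"object","properties":{"motion":{"type":"array","items":{"type":"array"}},"grip":{"type":"number"},"squeeze":{"type":"number"}},"required":["motion"]}

```bash
mkdir -p pics
cat > h.py <<'E'
import numpy as np,cv2
from bench import get_state,eyes,ticket
def snap(n,f=None):
    d=eyes.get_image(n)
    if f: cv2.imwrite('pics/'+f,d['pixels'])
    np.savez(''+n+'.npz',**{k:np.array(v) for k,v in d.items()})
    return d
def load(n): return dict(np.load(''+n+'.npz'))
def onz(d,uv,z):
    p=cv2.undistortPoints(np.array(uv,float).reshape(-1,1,2),np.array(d['mtx']),np.array(d['dist_coeffs'])).reshape(-1,2)
    E=np.array(d['extrinsics']);r=np.c_[p,np.ones(len(p))]@E[:3,:3].T;o=E[:3,3]
    return o+r*((z-o[2])/r[:,2])[:,None]
def proj(d,P):
    E=np.linalg.inv(np.array(d['extrinsics']))
    return cv2.projectPoints(np.array(P,float).reshape(-1,3),cv2.Rodrigues(E[:3,:3])[0],E[:3,3],np.array(d['mtx']),np.array(d['dist_coeffs']))[0].reshape(-1,2)
E
python3 - <<'E'
from h import *
for n in('scene','top'): snap(n,n+'0.png')
print(get_state())
E
```

```text
{'time': 0.1, 'joint_positions': array([ 1.2390869 ,  0.32174405, -0.07008594,  1.45154019,  0.02260693,
        1.37081581, -0.05688573]), 'qd': array([ 1.77192999e-03, -1.64339861e-03,  5.23780181e-04, -3.81440162e-03,
       -7.57259834e-04,  8.14202951e-05,  7.91331751e-04]), 'joint_torque': array([-1.89978864e-04, -4.92571449e+01, -4.06030426e-01, -3.13398886e+01,
       -6.43422687e-02,  3.95156094e-02,  6.35659649e-05]), 'position': array([ 0.2201073 , -0.61107148,  0.22158048]), 'tool_rot': array([-2.56980306e+00,  1.80555308e+00,  2.29730299e-03]), 'ft_force': array([-0.96067996,  0.58649344, -0.79919368]), 'torque': array([0.00345414, 0.00722638, 0.02091221]), 'grip_width': 1.000304769427436}
```

View pics/scene0.png

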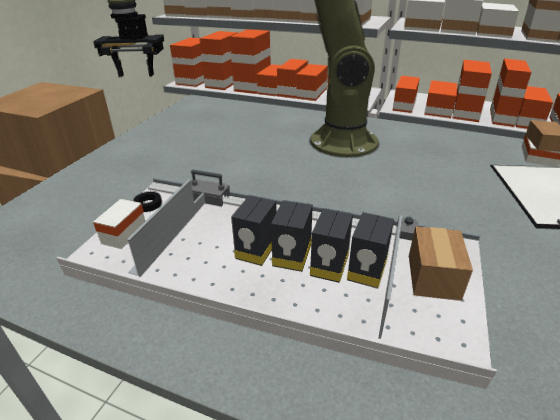

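View pics/top0.png

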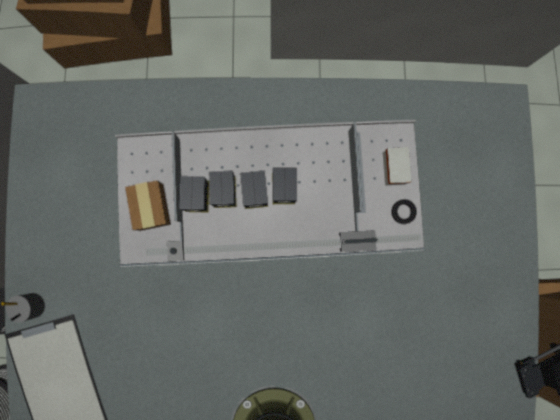

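The top view shows the bar at about (357,236), the divider plate at about (357,165), the end panel at about (178,175) and four cartons near (193..285,190). I'll zoom in on the divider in both views.

Run:
```python
from h import *
t=load('top');s=load('scene')
a=cv2.resize(t['pixels'][215:260,325:395],None,fx=8,fy=8,interpolation=cv2.INTER_CUBIC)
b=cv2.resize(s['pixels'][160:215,165:245],None,fx=7,fy=7,interpolation=cv2.INTER_CUBIC)
b=cv2.resize(b,(560,385));a=cv2.resize(a,(560,360))
c=np.vstack([cv2.resize(a,(400,257)),cv2.resize(b,(400,275))]);cv2.imwrite('pics/c1.png',np.vstack([a,b])[:,:] if 0 else c)
g=t['pixels'].astype(int);m=((g.min(2)>140)&(np.ptp(g,axis=2)<30)).astype(np.uint8)
m=cv2.morphologyEx(m,cv2.MORPH_CLOSE,np.ones((9,9)))
cs=[c for c in cv2.findContours(m,0,2)[0] if 60<cv2.boundingRect(c)[1]+cv2.boundingRect(c)[3]/2<300 and cv2.contourArea(c)>3000]
for c_ in cs:
    r=cv2.minAreaRect(c_);bp=cv2.boxPoints(r);print(r);P=onz(t,bp,.03);print(P.round(4))
    print([np.linalg.norm(P[i]-P[i-1]).round(3) for i in range(4)])
```

```text
((268.6097412109375, 194.19451904296875), (128.98886108398438, 301.5233154296875), 87.1375961303711)
[[ 0.7751  0.4224  0.03  ]
 [ 0.8148 -0.3894  0.03  ]
 [ 0.468  -0.3953  0.03  ]
 [ 0.432   0.3965  0.03  ]]
[np.float64(0.344), np.float64(0.813), np.float64(0.347), np.float64(0.793)]
```

View pics/c1.png

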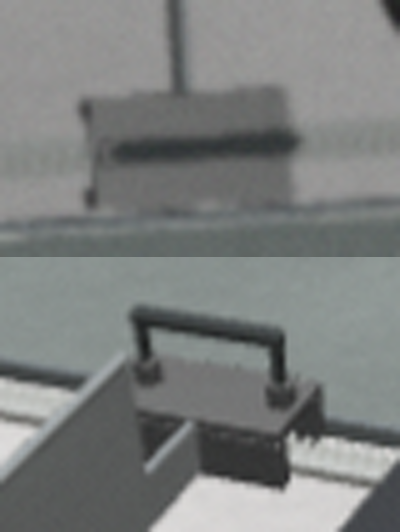

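Run:
```python
from h import *
t=load('top');s=load('scene')
P=onz(t,[[345.1,241.4],[377.2,239.5]],.10);Q=onz(s,[[191.6,171],[221.6,175.2]],.10)
print(P.round(4),P.mean(0).round(4));print(Q.round(4),Q.mean(0).round(4))
# carton tops
g=t['pixels'];roi=(g.max(2)<95).astype(np.uint8);roi[:,:]*=1
# edges: front lip line fit between deck white and counter
gg=g.astype(int).min(2)
for z,cols in((.03,range(140,330)),):
    pts=[]
    for u in range(190,335):
        col=gg[245:275,u];k=np.argmax(-np.diff(col));pts.append([u,245+k+.5])
    W=onz(t,pts,z);p=np.polyfit(W[:,1],W[:,0],1);r=W[:,0]-np.polyval(p,W[:,1]);ok=abs(r)<.004;print('front',np.polyfit(W[ok,1],W[ok,0],1),ok.sum())
m=roi[165:215,178:305];m=cv2.morphologyEx(m,cv2.MORPH_OPEN,np.ones((5,5)))
for c in cv2.findContours(m,0,2)[0]:
    if cv2.contourArea(c)<200: continue
    b=cv2.boxPoints(cv2.minAreaRect(c))+[178,165];W=onz(t,b,.135);print(W[:,:2].round(3).tolist(),[np.linalg.norm(W[i]-W[i-1]).round(3) for i in range(4)])
for sg in (onz(t,[[176,134],[180,222]],.127),onz(t,[[353,126],[358,212]],.127)):print('plates',sg.round(4))
d=get_state();R=cv2.Rodrigues(d['tool_rot'])[0];print(R.round(3),d['position'])
```

```text
[[ 0.495  -0.1775  0.1   ]
 [ 0.499  -0.2579  0.1   ]] [ 0.497  -0.2177  0.1   ]
[[ 0.4979 -0.2568  0.1   ]
 [ 0.4908 -0.179   0.1   ]] [ 0.4943 -0.2179  0.1   ]
front [-0.05038686  0.45873785] 142
[[0.66, 0.077], [0.665, 0.022], [0.581, 0.015], [0.576, 0.069]] [np.float64(0.085), np.float64(0.055), np.float64(0.085), np.float64(0.054)]
[[0.672, -0.001], [0.672, -0.054], [0.587, -0.053], [0.587, -0.0]] [np.float64(0.085), np.float64(0.053), np.float64(0.085), np.float64(0.053)]
[[0.68, 0.229], [0.679, 0.091], [0.561, 0.091], [0.562, 0.227]] [np.float64(0.119), np.float64(0.138), np.float64(0.118), np.float64(0.137)]
plates [[0.7589 0.2371 0.127 ]
 [0.5429 0.2238 0.127 ]]
plates [[ 0.778  -0.1984  0.127 ]
 [ 0.5655 -0.2058  0.127 ]]
[[ 0.339 -0.941 -0.001]
 [-0.941 -0.339  0.002]
 [-0.002  0.    -1.   ]] [ 0.2201073  -0.61107148  0.22158048]
```

Emit:
carry_out --motion '[[[0.02,0.028,0],0.1],[[0.05,0.07,0],0.22],[[0.08,0.114,0],0.35],[[0.11,0.157,0],0.48],[[0.14,0.2,0],0.61],[[0.17,0.243,0],0.75],[[0.2,0.285,0],0.89],[[0.23,0.328,-0.01],1.03],[[0.255,0.365,-0.02],1.16],[[0.27,0.386,-0.02],1.24],[[0.276,0.394,-0.02],1.275],[[0.276,0.394,-0.02],1.275],[[0.276,0.394,-0.02],1.275],[[0.276,0.394,-0.02],1.275]]' --grip -0.2 --squeeze 35

```text
time: 1.5
position: [0.4952, -0.2199, 0.2025]
tool_rot: [3.14, 0.072, -0.001]
ft_force: [-0.2, -0.5, -1.0]
grip_width: 0.598
```

Run:
```python
from h import *
w=snap('wrist','w1.png');d=get_state();print(d['time'],d['position'],d['ft_force'],d['grip_width'],cv2.Rodrigues(d['tool_rot'])[0].round(3).tolist())
print(proj(w,[[.496,-.218,.10],[.498,-.254,.1],[.494,-.182,.1]]))
```

```text
1.55 [ 0.49526081 -0.21969494  0.20253966] [ 1.25006972 -0.35454044 -0.37507439] 0.6000405586413742 [[0.999, 0.046, -0.0], [0.046, -0.999, -0.001], [-0.0, 0.001, -1.0]]
[[283.39864563 196.46415415]
 [283.79602318 240.66684731]
 [282.97110395 148.66539542]]
```

View pics/w1.png

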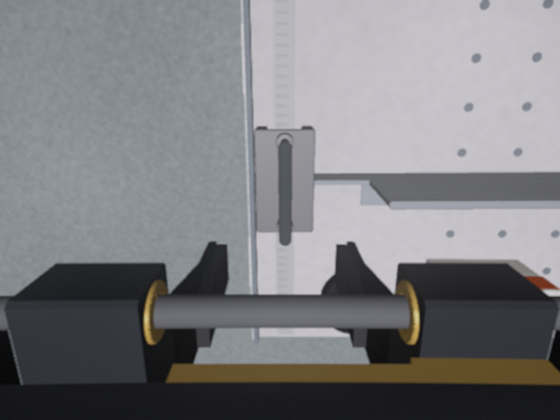

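Wrist view: the bar runs vertically from about (285,140) to (285,244), centred between the fingers and aligned with them. The centre is within 1–4 mm of the estimate. Descending.

Emit:
carry_out --motion '[[[0.002,0.003,-0.01],0.003],[[0.002,0.003,-0.03],0.003],[[0.002,0.003,-0.05],0.003],[[0.002,0.003,-0.07],0.003],[[0.002,0.003,-0.085],0.003],[[0.002,0.003,-0.1],0.003],[[0.002,0.003,-0.11],0.003],[[0.002,0.003,-0.117],0.003],[[0.002,0.003,-0.1215],0.003],[[0.002,0.003,-0.1215],0.003],[[0.002,0.003,-0.1215],0.003],[[0.002,0.003,-0.1215],0.003]]'

```text
time: 2.75
position: [0.4988, -0.2147, 0.0817]
tool_rot: [3.14, 0.083, 0.002]
ft_force: [0.3, 0.2, -1.3]
grip_width: 0.598
```

Emit:
carry_out --motion '[[[0,0,0],0],[[0,0,0],0],[[0,0,0],0],[[0,0,0],0],[[0,0,0],0],[[0,0,0],0],[[0,0,0],0],[[0,0,0],0]]' --grip 1

```text
time: 3.55
position: [0.4976, -0.2146, 0.081]
tool_rot: [-3.14, -0.083, 0.002]
ft_force: [-2.1, 0.0, 2.7]
grip_width: 0.101
```

Run:
```python
from h import *
w=snap('wrist','w2.png');d=get_state();print(d)
```

```text
{'time': 3.6, 'joint_positions': array([ 0.80458784,  0.24821017, -0.50043055,  1.86930869,  0.13603137,
        1.05863352,  0.30282741]), 'qd': array([ 4.93215416e-04, -8.79582604e-04, -4.27881608e-04, -7.12172500e-04,
       -9.93504524e-04, -4.82482253e-04, -3.20304018e-05]), 'joint_torque': array([-4.97290604e-01, -3.71142375e+01, -3.77637640e+00, -2.81631643e+01,
       -1.78763741e-01, -9.59741883e-01,  1.33457885e-02]), 'position': array([ 0.4976715 , -0.21460205,  0.08104466]), 'tool_rot': array([-3.14042567e+00, -8.29181276e-02,  1.90530484e-03]), 'ft_force': array([-2.99920185,  2.0704148 ,  2.54360782]), 'torque': array([ 0.00824188,  0.54064197, -0.03017119]), 'grip_width': 0.1023301976109712}
```

View pics/w2.png

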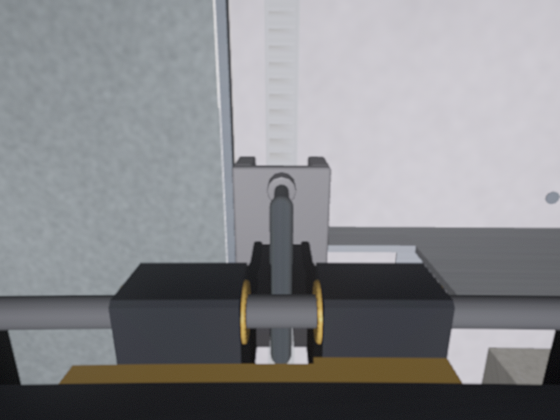

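Wrist view: the bar (column 282) is held between the pads, and the 8.9 mm opening matches the 10 mm bar. Next I lift 11 mm.

Emit:
carry_out --motion '[[[0,0,0.002],0],[[0,0,0.004],0],[[0,0,0.006],0],[[0,0,0.008],0],[[0,0,0.0095],0],[[0,0,0.011],0],[[0,0,0.011],0],[[0,0,0.011],0]]'

```text
time: 4.4
position: [0.4977, -0.2145, 0.0919]
tool_rot: [-3.14, -0.083, 0.002]
ft_force: [-3.3, -1.2, -5.9]
grip_width: 0.103
```

Emit:
carry_out --motion '[[[0,0.002,0],0],[[-0.0003,0.006,0],0],[[-0.0006,0.012,0],0],[[-0.001,0.019,0],0],[[-0.0013,0.026,0],0],[[-0.0017,0.034,0],0],[[-0.0021,0.042,0],0],[[-0.0025,0.05,0],0],[[-0.0029,0.058,0],0],[[-0.0033,0.066,0],0],[[-0.0037,0.074,0],0],[[-0.0041,0.082,0],0],[[-0.0045,0.09,0],0],[[-0.0049,0.098,0],0],[[-0.0053,0.106,0],0],[[-0.0056,0.112,0],0],[[-0.0058,0.116,0],0],[[-0.006,0.119,0],0],[[-0.006,0.12,0],0],[[-0.006,0.12,0],0]]'

```text
time: 6.4
position: [0.4917, -0.0933, 0.0919]
tool_rot: [-3.14, -0.085, 0.002]
ft_force: [-5.1, 0.2, -6.2]
grip_width: 0.098
```

Run:
```python
from h import *
snap('top','t2.png');s=snap('scene');w=snap('wrist')
t=load('top')
cv2.imwrite('pics/c2.png',np.vstack([cv2.resize(t['pixels'][120:260,110:350],(600,350),interpolation=cv2.INTER_CUBIC),cv2.resize(s['pixels'][160:320,100:520],(600,229))]))
d=get_state();print(d['time'],d['position'],d['ft_force'],d['grip_width'])
```

```text
6.55 [ 0.49170986 -0.09329682  0.09184864] [-4.1295289  -0.25043556 -7.26159861] 0.10343694171858198
```

View pics/c2.png

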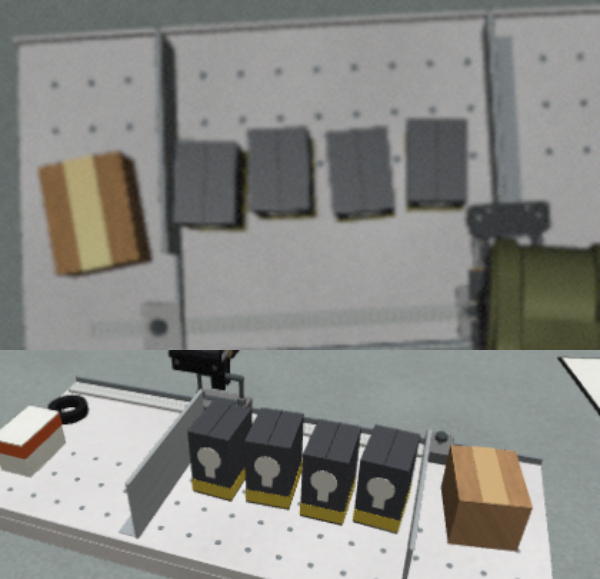

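The divider slid freely and is about to meet carton 4. All cartons are upright, and the remaining travel is about 65 mm. Continuing gently.

Emit:
carry_out --motion '[[[-0.0001,0.002,0],0],[[-0.0002,0.004,0],0],[[-0.0003,0.006,0],0],[[-0.0004,0.008,0],0],[[-0.0005,0.01,0],0],[[-0.0006,0.012,0],0],[[-0.0007,0.014,0],0],[[-0.0008,0.016,0],0],[[-0.0009,0.018,0],0],[[-0.001,0.02,0],0],[[-0.0011,0.022,0],0],[[-0.0012,0.024,0],0],[[-0.0013,0.026,0],0],[[-0.0014,0.028,0],0],[[-0.0015,0.03,0],0],[[-0.0016,0.032,0],0],[[-0.0017,0.034,0],0],[[-0.0018,0.036,0],0],[[-0.0019,0.038,0],0],[[-0.002,0.04,0],0]]'

```text
time: 8.55
position: [0.4897, -0.0543, 0.0919]
tool_rot: [3.14, 0.084, -0.001]
ft_force: [-5.8, -2.3, -6.5]
grip_width: 0.098
```

Run:
```python
from h import *
snap('top');s=snap('scene');
t=load('top')
cv2.imwrite('pics/c3.png',np.vstack([cv2.resize(t['pixels'][120:260,110:350],(600,350),interpolation=cv2.INTER_CUBIC),cv2.resize(s['pixels'][160:320,100:520],(600,229))]))
d=get_state();print(d['time'],d['position'],d['ft_force'],d['grip_width'])
```

```text
8.65 [ 0.48973369 -0.05382528  0.09195647] [-5.5677135  -1.77451504 -6.10565079] 0.0986171219943602
```

View pics/c3.png

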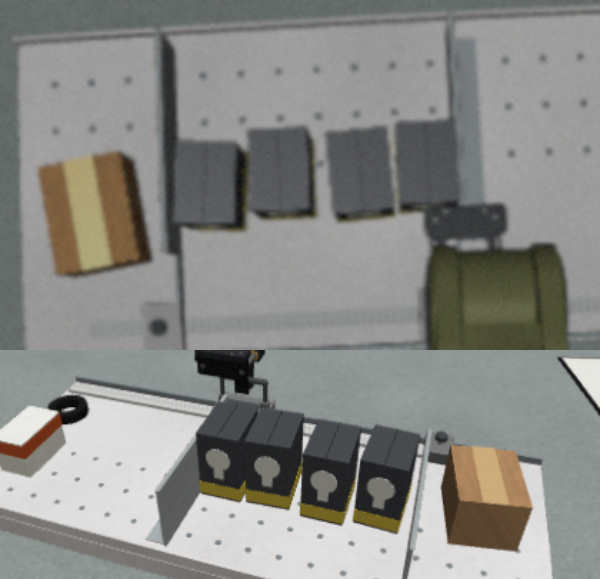

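Carton 4 is now almost at carton 3, with about 28 mm of gaps left. Continuing more slowly.

Emit:
carry_out --motion '[[[-0.0003,0.0015,0],0],[[-0.0005,0.003,0],0],[[-0.0006,0.0045,0],0],[[-0.0007,0.006,0],0],[[-0.0008,0.0075,0],0],[[-0.0009,0.009,0],0],[[-0.001,0.0105,0],0],[[-0.0011,0.012,0],0],[[-0.0012,0.0135,0],0],[[-0.0012,0.015,0],0],[[-0.0013,0.0165,0],0],[[-0.0014,0.018,0],0],[[-0.0014,0.018,0],0]]'

```text
time: 9.95
position: [0.4889, -0.0365, 0.0922]
tool_rot: [3.14, 0.084, 0.0]
ft_force: [-4.6, -3.1, -6.3]
grip_width: 0.104
```

Emit:
carry_out --motion '[[[0,0.001,0],0],[[-0.0001,0.002,0],0],[[-0.0001,0.003,0],0],[[-0.0002,0.004,0],0],[[-0.0002,0.005,0],0]]'

```text
time: 10.45
position: [0.4886, -0.0318, 0.0921]
tool_rot: [3.14, 0.083, 0.0]
ft_force: [-4.6, -4.0, -7.2]
grip_width: 0.101
```

Emit:
carry_out --motion '[[[0,0.001,0],0],[[-0.0001,0.002,0],0],[[-0.0001,0.003,0],0],[[-0.0002,0.004,0],0]]'

```text
time: 10.85
position: [0.4885, -0.0284, 0.0921]
tool_rot: [3.139, 0.083, 0.0]
ft_force: [-3.1, -4.0, -7.2]
grip_width: 0.106
```

Run:
```python
from h import *
snap('top');s=snap('scene');
t=load('top')
cv2.imwrite('pics/c4.png',np.vstack([cv2.resize(t['pixels'][150:230,160:300],(600,343),interpolation=cv2.INTER_CUBIC),cv2.resize(s['pixels'][190:300,220:440],(500,250),interpolation=cv2.INTER_CUBIC)[:,:],][:1]+[cv2.resize(s['pixels'][190:300,220:440],(600,250),interpolation=cv2.INTER_CUBIC)]))
d=get_state();print(d['time'],d['position'],d['ft_force'],d['grip_width'])
```

```text
10.95 [ 0.48843017 -0.02814512  0.09212784] [-4.35730632 -4.05344529 -6.11957019] 0.09744559987847129
```

View pics/c4.png

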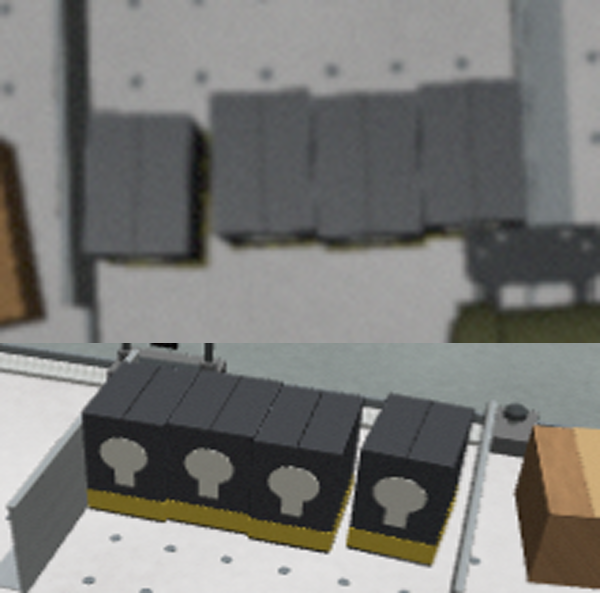

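Cartons 2–4 have closed up. A gap of about 9 mm remains between 1 and 2, plus a few mm at the panel.

Emit:
carry_out --motion '[[[0,0.001,0],0],[[-0.0001,0.002,0],0],[[-0.0001,0.003,0],0],[[-0.0002,0.004,0],0],[[-0.0002,0.005,0],0],[[-0.0003,0.006,0],0],[[-0.0003,0.007,0],0],[[-0.0004,0.008,0],0]]'

```text
time: 11.75
position: [0.4881, -0.0205, 0.0921]
tool_rot: [3.139, 0.083, 0.0]
ft_force: [-3.7, -5.5, -6.3]
grip_width: 0.102
```

Emit:
carry_out --motion '[[[-0.0001,0.001,0],0],[[-0.0001,0.002,0],0]]'

```text
time: 11.95
position: [0.488, -0.0185, 0.0921]
tool_rot: [3.139, 0.083, 0.0]
ft_force: [-4.2, -5.6, -5.7]
grip_width: 0.101
```

Emit:
carry_out --motion '[[[-0.0001,0.001,0],0],[[-0.0001,0.002,0],0]]'

```text
time: 12.15
position: [0.4879, -0.0168, 0.0921]
tool_rot: [3.139, 0.082, 0.0]
ft_force: [-3.8, -5.4, -7.3]
grip_width: 0.103
```

Emit:
carry_out --motion '[[[0,0.001,0],0],[[-0.0001,0.0015,0],0]]'

```text
time: 12.35
position: [0.4878, -0.0153, 0.0922]
tool_rot: [3.139, 0.082, 0.0]
ft_force: [-3.8, -6.7, -7.4]
grip_width: 0.1
```

Emit:
carry_out --motion '[[[0,0.001,0],0],[[-0.0001,0.0015,0],0]]'

```text
time: 12.55
position: [0.4877, -0.0138, 0.0921]
tool_rot: [3.139, 0.082, 0.0]
ft_force: [-4.2, -5.6, -6.0]
grip_width: 0.098
```

Emit:
carry_out --motion '[[[0,0.001,0],0],[[-0.0001,0.0015,0],0]]'

```text
time: 12.75
position: [0.4876, -0.0122, 0.0922]
tool_rot: [3.139, 0.082, 0.0]
ft_force: [-3.1, -5.9, -5.6]
grip_width: 0.1
```

Emit:
carry_out --motion '[[[0,0.001,0],0],[[-0.0001,0.0015,0],0]]'

```text
time: 12.95
position: [0.4876, -0.0109, 0.0922]
tool_rot: [3.138, 0.082, 0.001]
ft_force: [-3.7, -6.9, -5.9]
grip_width: 0.103
```

Emit:
carry_out --motion '[[[0,0.001,0],0],[[-0.0001,0.0015,0],0]]'

```text
time: 13.15
position: [0.4875, -0.0094, 0.0922]
tool_rot: [3.138, 0.082, 0.001]
ft_force: [-3.1, -6.1, -7.0]
grip_width: 0.101
```

Run:
```python
from h import *
snap('top');s=snap('scene');
t=load('top')
cv2.imwrite('pics/c5.png',np.vstack([cv2.resize(t['pixels'][150:230,160:300],(600,343),interpolation=cv2.INTER_CUBIC),cv2.resize(s['pixels'][190:300,220:440],(600,250),interpolation=cv2.INTER_CUBIC)]))
d=get_state();print(d['time'],d['position'],d['ft_force'],d['grip_width'])
```

```text
13.25 [ 0.48750134 -0.00936213  0.09219267] [-3.74100691 -5.34619795 -6.62486822] 0.09730972467969988
```

View pics/c5.png

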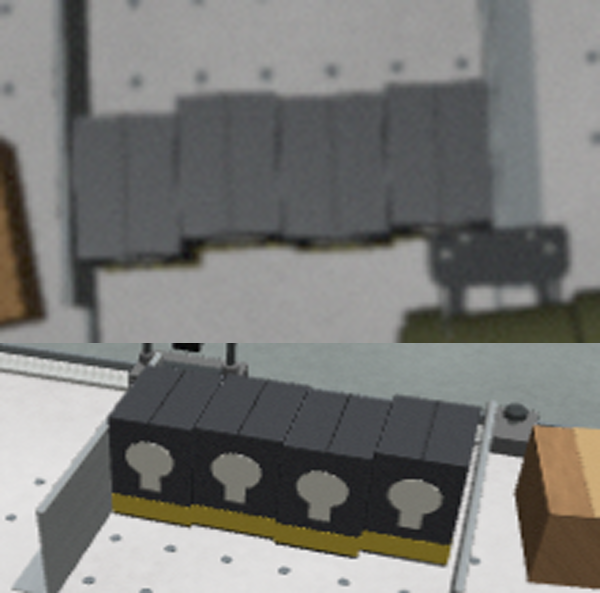

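Nearly closed, with 1–3 mm left at the panel. Feeling forward in small steps.

Emit:
carry_out --motion '[[[0,0.0005,0],0],[[-0.0001,0.001,0],0]]'

```text
time: 13.45
position: [0.4875, -0.0085, 0.0922]
tool_rot: [3.138, 0.082, 0.001]
ft_force: [-4.5, -5.6, -6.5]
grip_width: 0.101
```

Emit:
carry_out --motion '[[[0,0.0005,0],0],[[-0.0001,0.001,0],0]]'

```text
time: 13.65
position: [0.4874, -0.0075, 0.0922]
tool_rot: [3.138, 0.082, 0.001]
ft_force: [-3.6, -6.0, -7.0]
grip_width: 0.1
```

Emit:
carry_out --motion '[[[0,0.0005,0],0],[[-0.0001,0.001,0],0]]'

```text
time: 13.85
position: [0.4874, -0.0065, 0.0922]
tool_rot: [3.138, 0.082, 0.001]
ft_force: [-2.8, -5.2, -7.1]
grip_width: 0.101
```

Emit:
carry_out --motion '[[[0,0.0005,0],0],[[-0.0001,0.001,0],0]]'

```text
time: 14.05
position: [0.4873, -0.0055, 0.0923]
tool_rot: [3.138, 0.082, 0.001]
ft_force: [-3.3, -5.8, -6.3]
grip_width: 0.098
```

Emit:
carry_out --motion '[[[0,0.0005,0],0],[[-0.0001,0.001,0],0]]'

```text
time: 14.25
position: [0.4872, -0.0044, 0.0923]
tool_rot: [3.138, 0.082, 0.001]
ft_force: [-2.6, -6.3, -7.2]
grip_width: 0.097
```

Emit:
carry_out --motion '[[[0,0.0005,0],0],[[-0.0001,0.001,0],0]]'

```text
time: 14.45
position: [0.4873, -0.0042, 0.0923]
tool_rot: [3.137, 0.082, 0.002]
ft_force: [-2.7, -8.3, -6.4]
grip_width: 0.099
```

Emit:
carry_out --motion '[[[0,0.0005,0],0],[[0,0.001,0],0],[[0,0.001,0],0]]'

```text
time: 14.75
position: [0.4872, -0.0042, 0.0923]
tool_rot: [3.136, 0.081, 0.002]
ft_force: [-3.0, -9.0, -6.9]
grip_width: 0.101
```

Emit:
carry_out --motion '[[[0,0.0005,0],0],[[0,0.001,0],0],[[0,0.001,0],0]]'

```text
time: 15.05
position: [0.4873, -0.0041, 0.0923]
tool_rot: [3.135, 0.08, 0.002]
ft_force: [-3.7, -11.1, -6.6]
grip_width: 0.099
```

Emit:
carry_out --motion '[[[0,0.001,0],0],[[0,0.002,0],0],[[0,0.003,0],0],[[0,0.003,0],0],[[0,0.003,0],0]]'

```text
time: 15.55
position: [0.4872, -0.004, 0.0923]
tool_rot: [3.132, 0.077, 0.001]
ft_force: [-2.5, -17.0, -5.8]
grip_width: 0.104
```

Firm contact: position has stopped at y=-0.0040 and the force rose to 17 N. That puts the divider at about 0.323, so the notch to take is 0.320, about 3 mm back. Easing back.

Emit:
carry_out --motion '[[[0,-0.002,0],0],[[0,-0.004,0],0],[[0,-0.006,0],0],[[0,-0.007,0],0],[[0,-0.0075,0],0],[[0.0001,-0.008,0],0],[[0.0001,-0.008,0],0],[[0.0001,-0.008,0],0]]'

```text
time: 16.35
position: [0.4872, -0.0044, 0.0922]
tool_rot: [-3.14, -0.084, -0.001]
ft_force: [-2.5, -0.2, -6.3]
grip_width: 0.1
```

Emit:
carry_out --motion '[[[0,-0.001,0],0],[[0.0001,-0.002,0],0],[[0.0001,-0.003,0],0],[[0.0001,-0.003,0],0],[[0.0001,-0.003,0],0]]'

```text
time: 16.85
position: [0.4873, -0.0078, 0.0922]
tool_rot: [-3.14, -0.084, -0.001]
ft_force: [0.1, 1.1, -7.3]
grip_width: 0.102
```

Emit:
carry_out --motion '[[[0,0,0],0],[[0,0,0],0],[[0,0,0],0],[[0,0,0],0],[[0,0,0],0],[[0,0,0],0]]' --grip -0.2

```text
time: 17.45
position: [0.4872, -0.0081, 0.0923]
tool_rot: [3.14, 0.083, 0.001]
ft_force: [0.2, -0.3, 0.2]
grip_width: 0.549
```

Emit:
carry_out --motion '[[[0,0,0.005],0],[[0,0,0.015],0],[[0,0,0.03],0],[[0,0,0.05],0],[[0,0,0.07],0],[[0,0,0.09],0],[[0,0,0.1],0],[[0,0,0.11],0],[[0,0,0.11],0],[[0,0,0.11],0]]'

```text
time: 18.45
position: [0.4867, -0.0081, 0.2016]
tool_rot: [-3.14, -0.083, 0.001]
ft_force: [0.3, 0.6, -0.1]
grip_width: 0.601
```

Run:
```python
from h import *
w=snap('wrist');t=snap('top');s=snap('scene')
b=.05;e=np.array([-np.sin(b),np.cos(b),0])
c0=np.array([.4975,-.2155,.1])+e*.208
print('expected bar ends z=.100/.105',proj(w,[c0-e*.036,c0+e*.036,c0-e*.036+[0,0,.005],c0+e*.036+[0,0,.005]]).round(1).tolist())
print('scene',proj(s,[c0-e*.036,c0+e*.036]).round(1).tolist())
cv2.imwrite('pics/f.png',np.vstack([np.hstack([cv2.resize(w['pixels'],(400,300)),cv2.resize(s['pixels'][170:230,240:320],(400,300),interpolation=cv2.INTER_CUBIC)]),np.hstack([cv2.resize(s['pixels'][160:320,200:440],(400,267)),cv2.resize(t['pixels'][120:260,110:320],(400,267))])]))
d=get_state();print(d['time'],d['position'],d['ft_force'],d['grip_width'])
```

```text
expected bar ends z=.100/.105 [[282.6, 243.0], [282.9, 151.2], [282.6, 245.6], [283.0, 152.3]]
scene [[275.3, 185.3], [306.3, 190.4]]
18.6 [ 0.48640843 -0.00804199  0.20116154] [-0.11226144  0.18180643 -0.17933157] 0.5977395748808367
```

View pics/f.png

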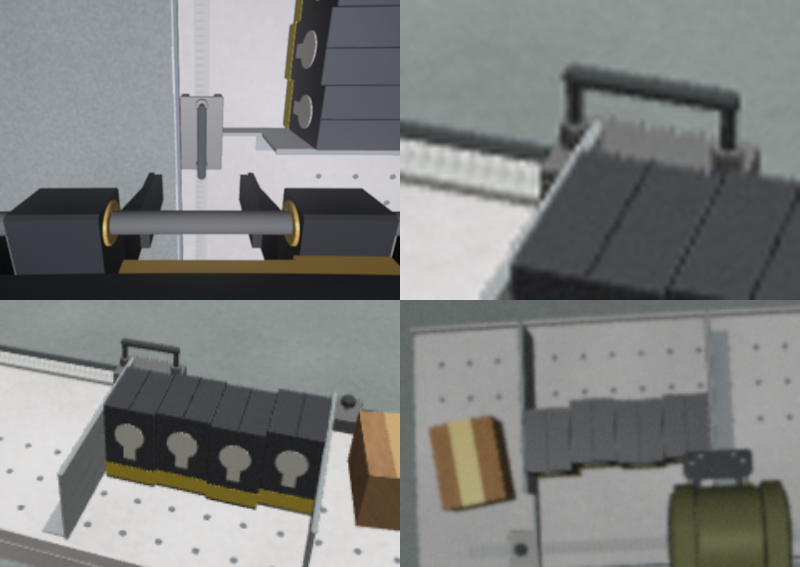

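The bar is released, the row is closed and standing, and the bar looks low. I'll measure its height numerically against the initial latched picture.

Run:
```python
from h import *
s1=load('scene')['pixels'];s0=cv2.imread('pics/scene0.png');S=load('scene')
b=.05;e=np.array([-np.sin(b),np.cos(b),0]);c0=np.array([.497,-.2165,.1]);
for nm,im,tr in(('start',s0,0),('now',s1,.208)):
    g=im.astype(float).min(2);res=[]
    for a in np.linspace(-.022,.022,15):
        u,v=proj(S,[c0+e*(tr+a)])[0]
        rows=np.arange(v-6,v+5.01,.1);col=cv2.remap(g.astype(np.float32),np.full((1,len(rows)),u,np.float32),rows[None].astype(np.float32),cv2.INTER_LINEAR)[0]
        k=np.argmin(col);lo=np.clip(80-col,0,None);sel=abs(rows-rows[k])<2.5
        res.append((lo[sel]*rows[sel]).sum()/max(lo[sel].sum(),1e-6)-v)
    print(nm,np.median(res).round(2),np.round(res,1))
    C=c0+e*tr;print('px per 4mm lift',proj(S,[C+[0,0,.004]])-proj(S,[C]))
w=load('wrist')['pixels'].astype(int).max(2);W1=cv2.imread('pics/w1.png').astype(int).max(2)
for n,q in(('w1',W1),('now',w)):
    col=q[120:262,284];ii=np.where(col<75)[0];print(n,ii.min()+120,ii.max()+120)
```

```text
start 0.45 [0.3 0.5 0.5 0.4 0.3 0.4 0.4 0.5 0.5 0.4 0.4 0.4 0.5 0.5 0.3]
px per 4mm lift [[-0.19235455 -1.47948492]]
now 0.4 [0.3 0.4 0.4 0.5 0.4 0.3 0.5 0.3 0.5 0.3 0.4 0.4 0.5 0.4 0.4]
px per 4mm lift [[ 0.00621934 -1.54367536]]
w1 140 140Traceback (most recent call last):
  File "<stdin>", line 15, in <module>
    return umr_minimum(a, axis, None, out, keepdims, initial, where)
ValueError: zero-size array to reduction operation minimum which has no identity
```

Compared with the latched start, the bar height differs by 0.05 px, which is about 0.15 mm. The catch is fully home, so I'm handing in.

```bash
python3 -c "
from h import *
print(ticket.close_job())"
```

```text
the job is handed in; nothing more can be done
None
```

I closed the row up against the fixed end panel, let the catch drop home in a notch and handed the job in at 18.6 s, well inside the 48 s limit.

- **Sliding:** I pinched the release bar, lifted it 11 mm and slid the divider about 211 mm. It stopped at about 0.323 (worked out from the tool's travel), and the push built up to about 17 N with no further movement.
- **Latching:** I eased back about 4 mm and let go, so the catch could take the notch at 0.320. The next notch, 0.328, would have needed about 5 mm more and was blocked by the row.
- **Bar height:** the scene camera shows the bar where it should be for notch 0.320, at the same height as when latched at the start, within about 0.15 mm. So the catch is fully home.
- **Slack:** about 3 mm, against the 8 mm notch spacing. I inferred this from the tool's travel rather than measuring it directly.
- **Cartons and other goods:** all four cartons stand upright. I never moved near the other goods, and the kraft box looks unmoved in the last pictures; those crops don't show the socket box or the tape roll.
- **Robot:** it was held clear above the bar, with about zero force on the tool.

**Failed check:** a second check of the bar's position along the rail with the wrist camera failed because its darkness threshold found nothing. I relied on the scene camera and the tool's travel instead.

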